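# Set out the ring holders on the jewelry stand's swing arm

### The job

Swing the aluminium arm of the jewelry stand out until it clicks home in its end detent, and then open the red keeper lever near its tip. Set every ring holder down in the open pocket at the arm's tip and slide it in under the rail's lips towards the pivot, and when all are in swing the keeper fully shut across the slot behind them so that none can slide out. Leave the arm seated in its detent and do not disturb the other things on the dresser.

Things in the scene. Friction and masses are not known exactly. Their poses are not given: they have to be found in the camera images.
- boom (a joint): Hinge of the stand's aluminium swing arm, vertical axis. 0 = folded; grows clockwise seen from above. From 0.8 to 1.1 rad a spring pawl under it resists (up to about 0.8 N m), then it clicks over and is held against its end stop: seated at 1.31. Starts at 0 to 0.2. The arm, a channel 46 mm wide outside, reaches 240 mm from the pivot; pinch it across its width or push its side.
- boom_hinge (a point): Pivot of the arm at the height of the channel floor (70 mm above the dresser). x points along the arm to its tip, z up; turns with the arm. The stand's base is a disc of 65 mm radius, its column 24 mm thick and 132 mm high; 105 mm beyond the column is a necklace bar 240 mm high.
- boom_grip (a point): Middle of the arm's width, 140 mm from the pivot, 6 mm above the channel floor: a place to pinch or push the arm. Axes as boom_hinge. The side walls rise from 4 mm under to 12 mm above the channel floor.
- rail (a point): Centre of the channel floor at its inner stop, 50 mm from the pivot. x along the rail to the tip, y across, z up. Channel 40 mm wide inside. From x = 0 to 137 mm two lips cover it, underside 9, top 12 mm above the floor, a slot 20 mm wide between them; then the open pocket to x = 187 mm. A holder is in the rail with its axis at x = 16 (at the stop) to 131 mm (at the keeper).
- pocket (a point): Centre of the floor of the open pocket at the arm's tip (blue lining), 212 mm from the pivot; 50 mm long by 40 mm wide inside, walls 12 mm high, no lips over it. Axes as rail.
- keeper (a joint): Hinge of the red keeper lever on the arm, vertical axis. 0 = shut: the bar lies straight across the slot. Grows as its free end swings over the tip's pocket and away to the other side; 2.5 = fully open. Stays where it is left. It starts between 0 and 0.12 rad.
- keeper_hinge (a point): Keeper's pivot, at x = 140, y = 27 mm in the rail's frame, at the height of the bar (13 to 19 mm above the channel floor). Shut, the bar runs from here along -y of the rail. This point turns with the keeper: the bar runs along its own -y.
- keeper_peg (a point): Upright round peg at the keeper's free end, 10 mm thick, 57 mm from its pivot; it stands from 13 to 45 mm above the channel floor, this point is 40 mm above it. Pinch it from above or push it.
- holder_a: Ring holder, shaped like a pawn: a brass foot 32 mm across and 6 mm thick, a beech neck 10 mm thick up to 26 mm, a beech knob 20 mm across from 26 to 44 mm; a copper ring on the neck. Origin at the centre of its underside, z up. Two to four of the four holders are there.
- holder_b: Ring holder, shaped like a pawn: a brass foot 32 mm across and 6 mm thick, a beech neck 10 mm thick up to 26 mm, a beech knob 20 mm across from 26 to 44 mm; a copper ring on the neck. Origin at the centre of its underside, z up. Two to four of the four holders are there.
- holder_c: Ring holder, shaped like a pawn: a brass foot 32 mm across and 6 mm thick, a beech neck 10 mm thick up to 26 mm, a beech knob 20 mm across from 26 to 44 mm; a copper ring on the neck. Origin at the centre of its underside, z up. Two to four of the four holders are there.
- holder_d: Ring holder, shaped like a pawn: a brass foot 32 mm across and 6 mm thick, a beech neck 10 mm thick up to 26 mm, a beech knob 20 mm across from 26 to 44 mm; a copper ring on the neck. Origin at the centre of its underside, z up. Two to four of the four holders are there.
- jar: Closed black glass jar, 66 mm across, 75 mm tall; origin at the centre of its underside. A bystander.
- incense_plate: Round green ceramic incense plate, 120 mm across, 18 mm tall; origin at the centre of its underside. A bystander.
- roller: Yellow plastic hair roller, an upright tube 33 mm across and 60 mm tall, standing among the ring holders; origin at the centre of its underside. A bystander.
- ring_block: Beechwood block with three holes, 60 x 140 x 35 mm; origin at the centre of its underside. A bystander.
- perfume: Amber perfume bottle, 48 mm across, 110 mm tall; origin at the centre of its underside. A bystander.
- hairbrush: Wooden hairbrush lying on the dresser, along its x axis; origin at the centre of its underside. A bystander.
- tin: Round tin, 68 mm across, 50 mm tall; origin at the centre of its underside. A bystander.

How it is judged:
On the way, in this order (a step that is already met when the one before it is completed fails the run):
1. the arm is swung out and seated in its end detent (value of joint boom above 1.24 rad), for 0.3 s.
2. the keeper lever is opened (value of joint boom above 1.24 rad and value of joint keeper above 1.4 rad), for 0.2 s.
3. every ring holder stands in the rail under the lips (value of joint boom above 1.24 rad and x of holder_a in the frame of rail between 0.01 and 0.137 m and y of holder_a in the frame of rail between -0.009 and 0.009 m and z of holder_a in the frame of rail between -0.006 and 0.006 m and angle between each of holder_a, holder_b, holder_c, holder_d's own z axis and vertical below 0.2 rad and x of holder_b in the frame of rail between 0.01 and 0.137 m and y of holder_b in the frame of rail between -0.009 and 0.009 m and z of holder_b in the frame of rail between -0.006 and 0.006 m and x of holder_c in the frame of rail between 0.01 and 0.137 m and y of holder_c in the frame of rail between -0.009 and 0.009 m and z of holder_c in the frame of rail between -0.006 and 0.006 m and x of holder_d in the frame of rail between 0.01 and 0.137 m and y of holder_d in the frame of rail between -0.009 and 0.009 m and z of holder_d in the frame of rail between -0.006 and 0.006 m), for 0.2 s.
4. the keeper lever is shut behind them (value of joint keeper below 0.12 rad and x of holder_a in the frame of rail between 0.01 and 0.137 m and y of holder_a in the frame of rail between -0.009 and 0.009 m and z of holder_a in the frame of rail between -0.006 and 0.006 m and angle between each of holder_a, holder_b, holder_c, holder_d's own z axis and vertical below 0.2 rad and x of holder_b in the frame of rail between 0.01 and 0.137 m and y of holder_b in the frame of rail between -0.009 and 0.009 m and z of holder_b in the frame of rail between -0.006 and 0.006 m and x of holder_c in the frame of rail between 0.01 and 0.137 m and y of holder_c in the frame of rail between -0.009 and 0.009 m and z of holder_c in the frame of rail between -0.006 and 0.006 m and x of holder_d in the frame of rail between 0.01 and 0.137 m and y of holder_d in the frame of rail between -0.009 and 0.009 m and z of holder_d in the frame of rail between -0.006 and 0.006 m), for 0.2 s.
At the end, for the whole second after the job is handed in: The arm is seated in its detent (joint above 1.24 rad), every ring holder present stands at rest and upright on the channel floor under the lips (its axis 10 to 137 mm from the inner stop, within 9 mm of the rail's middle, tilt under 0.2 rad), and the keeper is shut (below 0.12 rad) (all of step 4 and value of joint boom above 1.24 rad and linear speed of each of holder_a, holder_b, holder_c, holder_d below 0.02 m/s); the robot touches nothing.
It fails at once if one of the other things on the dresser is pushed away (over 30 mm) (distance of any of jar, incense_plate, roller, ring_block, perfume, hairbrush, tin from where it was at the start of the episode above 0.03 m).
It fails at once if one of the other standing things is tipped over (angle between any of jar, incense_plate, roller, ring_block, perfume, tin's own z axis and vertical above 0.5 rad).
Of holder_a, holder_b, holder_c, holder_d only 2 to 4 are there at a start; the rules pass over those that are not, and their reading is None.
At some moment in a run one of holder_a, holder_b, holder_c, holder_d may be knocked a few centimetres aside while the robot is not near it.
It also fails if it takes over 210 s, if anything falls off the work surface, if the arm or the gripper's body presses on something with over 40 N, if the wrist force passes 120 N, or if a joint passes its speed limit or range.

### The arm

A 6-joint arm with a two-finger parallel gripper is mounted at the origin on the work surface. World frame = base frame: x ahead of the robot, y to its left, z up, the work surface at z = 0. Lengths are in m, angles in rad, forces in N, time in s.
With the tool pointing down it reaches from about 0.375 to 0.975 m from the base axis. Payload 3.8 kg.
Tool frame: the origin (TCP) lies between the finger pads; the fingertips stand 8 mm ahead of it and the grasp point (between the pads) lies 11 mm behind it (tcp_to_tips is the distance from the TCP to the fingertips, in m); z points along the fingers, y is the line along which they close (so a half turn about z gives the same grasp; the last joint's range is limited). The gripper opens to 85 mm and grips with 20 to 120 N. Pads are 22 mm wide; open, the fingers measure 114 mm over their backs; the gripper's body (76 mm by 85 mm) begins 54 mm behind the grasp point. The pads swing forward as they close: fully open they stand 13 mm farther back than shut.
Start: joints at [-1.144, 0.264, 1.604, -0, 1.274, -0.037], TCP at [0.302, -0.604, 0.239] pointing down, gripper open.
Joint ranges: [-2.63, 2.63], [-0.94, 2.18], [0.31, 2.57], [-1.31, 4.45], [0, 2.66], [-2.55, 2.55]. Speed limits (rad/s): [2.57, 2.57, 3.14, 3.14, 3.14, 3.14].

### API

Orientations are given as a rotation vector (axis times angle).
In Python, from workcell import * gives the robot as it stands.
- The arm moves only by the tool move_arm, never from a script. Its argument "series" is one flat list of numbers, 7 for each row, row after row: the finger opening in cm, from 0 to 8.54, then the shift along the tool's x, y, z in cm, then the turn, a rotation vector about the tool's x, y, z in degrees. A call has 1 to 5 rows; each row shifts and turns the commanded pose from where the row before left it, along the tool's axes as they then stand; what a row does not reach is not made up. A row lasts 1/8 s, in which the tool goes at most 62.5 mm and 10.7 degrees, less where a joint would pass 70% of its speed; a pose out of reach is approached as far as the arm can. A call is refused whole if a number of a shift passes 6.25 or a number of a turn 10.7, either way. A call with a gripper value outside its range is refused whole. The fingers move at their own pace and stop on an object; "grip_force" is the grip in N (left out, the last holds). Time passes only in rows, so rows that do not move let the fingers close. It gives the time, the measured TCP pose, the force, the opening and the grip force at its end, in the units of the state.
- read_state(): the state, without advancing time (a new reading comes with each control period).
- read_camera(name): name is "scene" or "top"; returns the picture (400x640x3 uint8, red, green, blue); there is no depth.
- calibration(name): a dict with "camera_matrix" (3x3 intrinsics, pixels), "rvec" (rotation vector, rad) and "tvec" (3), from world to camera coordinates, as OpenCV has them. Camera axes: x right, y down, z forward; pixel columns grow to the right and rows downward; lengths in m; the calibration is good to about 2 mm. A picture is of the moment at which its call begins. calibration takes no time and is no camera call.
- finish_job(): hands the job in; it is judged then, once.
The state is a dict: "time": time; "q": joint angles; "joint_vel": joint speeds; "joint_torque": joint torques, N m; "tool_pos": TCP position; "tcp_rot": TCP orientation; "wrist_force": force on the tool from outside, world axes, zero at the start; "torque": the same for the moment, N m; "width": opening from 0.0 (shut) to 1.0 (fully open); "grip_force": force on a finger pad.
Only numpy, scipy, OpenCV 4.12 (cv2) and the standard library are available. Lean on these libraries where they do the work, as an engineer would, in place of code of your own. Each camera call takes 0.05 s, during which the arm holds its last target. There are 200 camera calls.

## Working session

There is one attempt and no reset: what is moved stays moved. The work goes in short steps, Python scripts to look and compute and a tool call to move; the robot and the scene stay as the last step left them, time stands still between calls to the robot, and variables do not carry over. Pictures are saved under pics/ and viewed, at most 14 in all, crops included, and the job is handed in when it is done.

Besides the shell and the picture viewer there is one more tool, called after ">>>" as a command line: name --argument value ..., lists and objects as JSON in quotes. move_arm: Moves the arm, as the interface text tells. Its arguments: {"type":"object","properties":{"series":{"type":"array"},"grip_force":{"type":"number"}},"required":["series"]}

```bash
mkdir -p pics; ls; cat > h.py <<'E'
from workcell import *
import numpy as np, cv2
def cal(n):
    c=calibration(n); return np.array(c["camera_matrix"],float),np.array(c["rvec"],float),np.array(c["tvec"],float).ravel()
def ray(n,px,z):
    K,r,t=cal(n); R=cv2.Rodrigues(r)[0]; C=-R.T@t
    d=R.T@np.linalg.inv(K)@np.array([px[0],px[1],1.]); return C+d*(z-C[2])/d[2]
def proj(n,p):
    K,r,t=cal(n); return cv2.projectPoints(np.array(p,float).reshape(-1,1,3),r,t,K,None)[0].reshape(-1,2)
def snap(n,f=None):
    im=read_camera(n)[:,:,::-1].copy()
    if f: cv2.imwrite("pics/"+f,im)
    return im
E
python3 - <<'E'
from h import *
snap("top","t0.png");snap("scene","s0.png")
for n in("top","scene"):
    K,r,t=cal(n);R=cv2.Rodrigues(r)[0];print(n,K[0,0],-R.T@t,R[2])
s=read_state();print(s)
E
```

```text
pics
top 471.52436327915314 [ 0.44771205 -0.09026706  1.65135266] [ 0.07497048 -0.0055907  -0.99717008]
scene 401.41279506698913 [ 1.53855808 -0.03524509  0.77345861] [-0.82006088 -0.02738814 -0.57162055]
{'time': 0.1, 'q': array([-1.14391172e+00,  2.64681270e-01,  1.60528021e+00,  1.76813383e-05,
        1.27370526e+00, -3.68836952e-02]), 'joint_vel': array([-0.00101891, -0.00258285, -0.00388219, -0.0017414 , -0.00093227,
        0.00072883]), 'joint_torque': array([ 8.73947156e-04, -5.16706610e+01, -3.68590343e+01, -9.11463007e-05,
        6.29424088e-03, -2.39652394e-05]), 'tool_pos': array([ 0.30167943, -0.60308858,  0.23806109]), 'tcp_rot': array([-3.05552662e+00, -7.21498289e-01,  6.04848737e-04]), 'wrist_force': array([-0.21232352,  0.59233677,  0.22089425]), 'torque': array([ 0.01543225, -0.01429192, -0.01674503]), 'grip_force': 0.0, 'width': 1.0023860604065502}
```

View pics/t0.png

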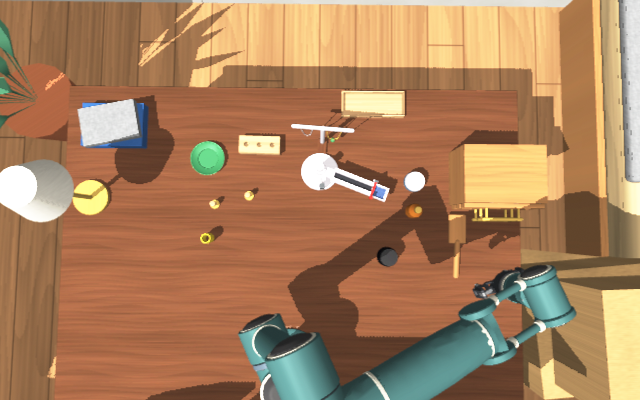

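View pics/s0.png

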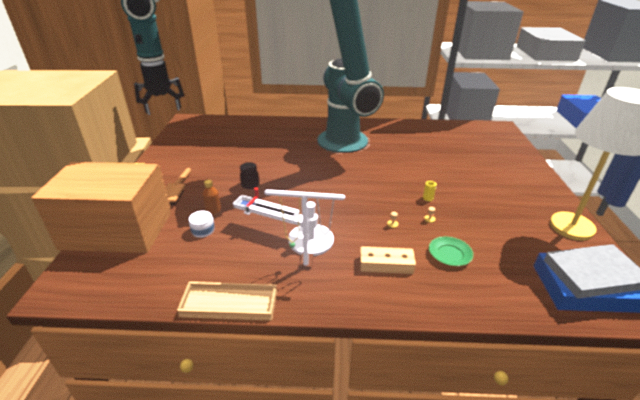

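Top view: image up is +x and right is -y. The stand's pivot is near (320,172), with the arm tip near (388,193). Two holders show at (249,195) and (214,204), and the roller is at (207,238). The scene view also shows two holders, at (393,220) and (431,214).

```bash
cat >> h.py <<'E'
def cents(n,im,lo,hi,amin=4,box=(0,0,640,400)):
    m=cv2.inRange(cv2.cvtColor(im,cv2.COLOR_BGR2HSV),lo,hi)
    k=np.zeros_like(m);x0,y0,x1,y1=box;k[y0:y1,x0:x1]=255;m&=k
    N,l,st,c=cv2.connectedComponentsWithStats(m)
    return [(c[i].round(1),st[i].tolist()) for i in range(1,N) if st[i][4]>=amin]
E
python3 - <<'E'
from h import *
t=cv2.imread("pics/t0.png");s=cv2.imread("pics/s0.png")
c=np.vstack([cv2.resize(t[120:270,190:440],None,fx=3,fy=3,interpolation=cv2.INTER_CUBIC)])
cv2.imwrite("pics/tc.png",c)
c=cv2.resize(s[160:280,180:450],None,fx=2.9,fy=2.9,interpolation=cv2.INTER_CUBIC)
cv2.imwrite("pics/sc.png",c)
bt=(190,120,440,275);bs=(180,160,480,280)
for n,im,b in(("top",t,bt),("scene",s,bs)):
    print(n,"red",cents(n,im,(0,170,100),(5,255,255),3,b),cents(n,im,(172,150,100),(180,255,255),3,b))
    print("blue",cents(n,im,(105,120,60),(130,255,255),4,b))
    print("yel",cents(n,im,(18,60,150),(35,255,255),4,b))
E
```

```text
top red [(array([371.5, 193.5]), [369, 186, 6, 14, 22])] [(array([374.1, 188.5]), [373, 185, 3, 8, 8])]
blue [(array([380. , 196.5]), [378, 196, 5, 2, 6])]
yel [(array([261.7, 143.2]), [239, 135, 41, 19, 196]), (array([328.8, 137.2]), [327, 136, 5, 3, 6]), (array([335.9, 137.9]), [334, 137, 5, 3, 7]), (array([247.7, 151.8]), [239, 150, 21, 4, 27]), (array([190. , 154.5]), [190, 153, 1, 4, 4]), (array([190., 161.]), [190, 159, 1, 5, 5]), (array([194.5, 169.5]), [192, 167, 6, 6, 6]), (array([249. , 195.3]), [244, 191, 10, 10, 60]), (array([214.8, 203.8]), [209, 199, 11, 10, 61]), (array([417.9, 209.6]), [415, 207, 7, 6, 39]), (array([205.9, 238.1]), [200, 233, 13, 11, 85])]
scene red [(array([255.5, 188.5]), [254, 187, 4, 4, 12]), (array([255.1, 196.6]), [254, 196, 4, 3, 8]), (array([250.8, 202. ]), [250, 201, 3, 3, 4])] [(array([252., 202.]), [251, 201, 3, 3, 3]), (array([248.7, 203. ]), [248, 202, 2, 3, 3])]
blue []
yel [(array([185.2, 172.3]), [182, 169, 8, 8, 25]), (array([207.5, 182. ]), [205, 180, 6, 6, 26]), (array([429.4, 189.9]), [423, 180, 14, 21, 213]), (array([431.3, 208.3]), [429, 207, 6, 4, 13]), (array([394. , 213.4]), [392, 212, 5, 4, 12]), (array([429.6, 218.4]), [424, 215, 12, 8, 57]), (array([392.5, 223.7]), [387, 220, 12, 8, 61]), (array([444.5, 236. ]), [439, 236, 12, 1, 12]), (array([432.5, 239. ]), [431, 238, 4, 3, 4]), (array([365.8, 257.8]), [361, 247, 19, 16, 36]), (array([375., 247.]), [369, 247, 13, 1, 13]), (array([472.2, 251.5]), [470, 246, 4, 12, 12]), (array([396.5, 248. ]), [387, 248, 20, 1, 20]), (array([411. , 259.3]), [402, 249, 14, 16, 30]), (array([370.2, 254.3]), [366, 252, 9, 5, 20]), (array([387.4, 255. ]), [384, 253, 8, 5, 20]), (array([404.4, 256.1]), [400, 254, 9, 5, 20]), (array([470.5, 260.5]), [469, 259, 4, 4, 4]), (array([391., 263.]), [383, 263, 17, 1, 17])]
```

View pics/tc.png

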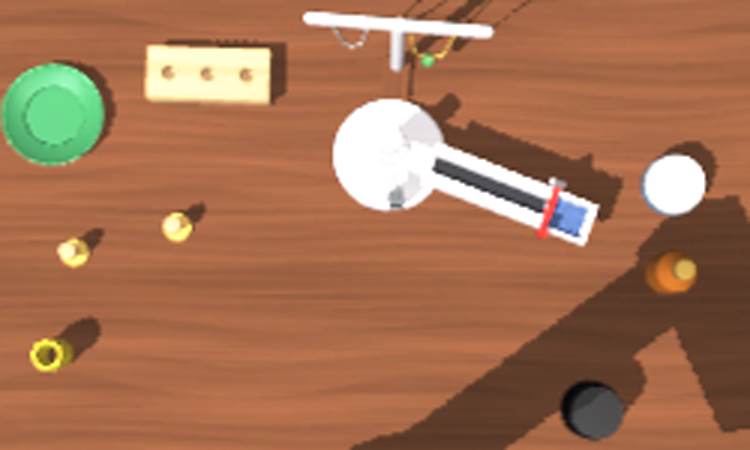

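View pics/sc.png

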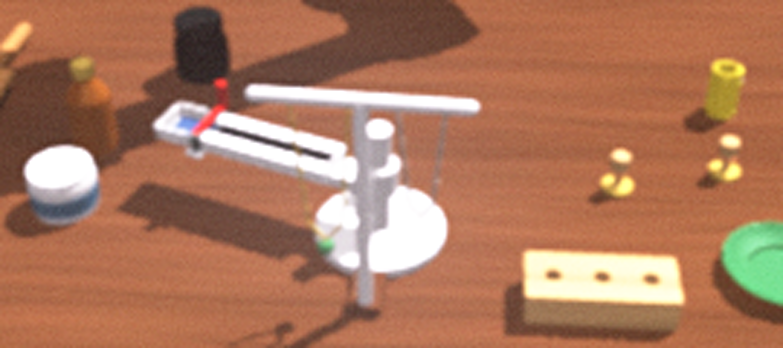

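```bash
python3 - <<'E'
from h import *
T=lambda u,v:(190+(u+.5)/3-.5,120+(v+.5)/3-.5)
S=lambda u,v:(180+(u+.5)/2.9-.5,160+(v+.5)/2.9-.5)
def tri(a,b):
    P=[]
    for n in("top","scene"):
        K,r,t=cal(n);P.append(K@np.hstack([cv2.Rodrigues(r)[0],t[:,None]]))
    X=cv2.triangulatePoints(P[0],P[1],np.array(a,float),np.array(b,float)).ravel();return X[:3]/X[3]
print("disc",ray("top",T(388,155),.01),"scene disc",ray("scene",S(388,228),.01))
print("coltop scene",ray("scene",S(379,128),.132))
sl=[ray("top",T(*p),.08)[:2] for p in((437,165),(545,205))];print("slot",sl)
print("pocket",ray("top",T(571,217),.07), ray("scene",S(187,124),.07))
print("peg top/scn",tri(T(545,233),S(222,86)), ray("scene",S(222,84),.115))
print("hinge",ray("top",T(557,183),.085))
for a,b in(((249,195.3),(394,213.4)),((214.8,203.8),(431.3,208.3))):
    print("holder",ray("top",a,.03),tri(a,b),"foot scene",ray("scene",{394:(392.5,223.7),431.3:(429.6,218.4)}[b[0]],.006))
for n,p,z in(("jar",T(593,410),.075),("roller",T(48,354),.06),("tin",T(674,184),.05),("perf",T(684,269),.11),("barL",T(310,18),.24),("barR",T(488,31),.24),("block",T(208,73),.035),("plate",T(53,113),.01)): print(n,ray("top",p,z).round(3))
E
```

```text
disc [ 0.64964244 -0.09489392  0.01      ] scene disc [ 0.65127143 -0.08646435  0.01      ]
coltop scene [ 0.64973883 -0.09442477  0.132     ]
slot [array([ 0.63031451, -0.14955908]), array([ 0.58658634, -0.27037459])]
pocket [ 0.57422872 -0.30072973  0.07      ] [ 0.5658669 -0.2993926  0.07     ]
peg top/scn [ 0.55288578 -0.26474717  0.1099421 ] [ 0.55685337 -0.2605422   0.115     ]
hinge [ 0.610862   -0.28315398  0.085     ]
holder [0.56177413 0.14548637 0.03      ] [0.56140746 0.14779249 0.04032272] foot scene [0.56769255 0.15148258 0.006     ]
holder [0.53137985 0.26235695 0.03      ] [0.53153028 0.2644473  0.04115556] foot scene [0.53586162 0.27020281 0.006     ]
jar [ 0.36  -0.324  0.075]
roller [0.416 0.284 0.06 ]
tin [ 0.615 -0.421  0.05 ]
perf [ 0.515 -0.419  0.11 ]
barL [ 0.76  -0.014  0.24 ]
barR [ 0.749 -0.194  0.24 ]
block [0.74  0.114 0.035]
plate [0.695 0.297 0.01 ]
```

```bash
cat >> h.py <<'E'
def go(*targets,yaw=None):
    s=read_state();R=cv2.Rodrigues(s["tcp_rot"])[0];p=np.array(s["tool_pos"])
    print("pos",p.round(4),"toolx deg",np.degrees(np.arctan2(R[1,0],R[0,0])).round(2),"tilt",R[:2,2].round(4),"F",s["wrist_force"].round(1),"w",round(s["width"]*8.54,2),"t",s["time"])
    print("q",s["q"].round(2))
    for t in targets:
        t=np.array(t);print("  ->",t.round(4),"shift cm",(R.T@(t-p)*100).round(2));p=t
E
python3 - <<'E'
from h import *
go((.655,-.256,.22),(.655,-.256,.078))
E
```

```text
pos [ 0.3017 -0.6031  0.2381] toolx deg 26.57 tilt [-0.0008  0.0019] F [-0.2  0.6  0.2] w 8.56 t 0.1
q [-1.14  0.26  1.61  0.    1.27 -0.04]
  -> [ 0.655 -0.256  0.22 ] shift cm [ 47.13 -15.23   1.84]
  -> [ 0.655 -0.256  0.078] shift cm [-0.    0.03 14.2 ]
```

>>> move_arm --series '[0,4.7,-1.5,0.2,0,0,0,0,4.7,-1.5,0.2,0,0,0,0,4.7,-1.5,0.2,0,0,0,0,4.7,-1.5,0.2,0,0,0,0,4.7,-1.5,0.2,0,0,0]'

```text
time: 0.72
tool_pos: [0.4793, -0.43, 0.2286]
tcp_rot: [-3.057, -0.722, 0.001]
wrist_force: [-0.2, -0.6, 0.8]
width: 0.002
grip_force: 0.0
```

>>> move_arm --series '[0,4.7,-1.5,0.2,0,0,0,0,4.7,-1.5,0.2,0,0,0,0,4.7,-1.5,0.2,0,0,0,0,4.7,-1.5,0.2,0,0,0,0,4.7,-1.5,0.2,0,0,0]'

```text
time: 1.35
tool_pos: [0.6559, -0.2579, 0.2186]
tcp_rot: [-3.057, -0.722, 0.001]
wrist_force: [1.4, -0.8, 0.2]
width: 0.001
grip_force: 0.0
```

```bash
python3 - <<'E'
from h import *
go((.655,-.256,.22),(.655,-.256,.078))
E
```

```text
pos [ 0.6559 -0.2579  0.2186] toolx deg 26.58 tilt [-0.0009  0.0002] F [ 1.4 -0.8  0.2] w 0.01 t 1.35
q [-0.41  0.33  1.55 -0.    1.26  0.7 ]
  -> [ 0.655 -0.256  0.22 ] shift cm [ 0.   -0.21 -0.14]
  -> [ 0.655 -0.256  0.078] shift cm [1.00e-02 1.00e-02 1.42e+01]
```

>>> move_arm --series '[0,0,0,5,0,0,0,0,0,0,5,0,0,0,0,0,0,4.1,0,0,0,0,0,0,0,0,0,0]'

```text
time: 1.85
tool_pos: [0.6511, -0.2574, 0.0725]
tcp_rot: [-3.051, -0.721, 0.014]
wrist_force: [0.3, 1.3, 0.3]
width: 0.0
grip_force: 0.0
```

```bash
python3 - <<'E'
from h import *
P=np.array([.650,-.0945]);w=[]
for d in range(-110,-190,-8):
    a=np.radians(d);u=np.array([np.cos(a),np.sin(a)]);n=np.array([-u[1],u[0]])
    w.append((*(P+.15*u+.036*n),.078))
go(*w)
E
```

```text
pos [ 0.6511 -0.2574  0.0725] toolx deg 26.58 tilt [-0.01    0.0044] F [0.3 1.3 0.3] w 0.0 t 1.85
q [-0.41  0.45  1.68 -0.    1.03  0.69]
  -> [ 0.6325 -0.2478  0.078 ] shift cm [-1.23 -1.69 -0.52]
  -> [ 0.6114 -0.2438  0.078 ] shift cm [-1.72 -1.3   0.02]
  -> [ 0.591 -0.237  0.078] shift cm [-1.52 -1.52  0.02]
  -> [ 0.5717 -0.2274  0.078 ] shift cm [-1.29 -1.72  0.02]
  -> [ 0.554  -0.2152  0.078 ] shift cm [-1.04 -1.88  0.02]
  -> [ 0.5381 -0.2007  0.078 ] shift cm [-0.77 -2.01  0.02]
  -> [ 0.5244 -0.1841  0.078 ] shift cm [-0.48 -2.1   0.02]
  -> [ 0.5132 -0.1657  0.078 ] shift cm [-0.18 -2.14  0.02]
  -> [ 0.5046 -0.146   0.078 ] shift cm [ 0.12 -2.15  0.02]
  -> [ 0.4988 -0.1252  0.078 ] shift cm [ 0.41 -2.11  0.01]
```

>>> move_arm --series '[0,-1.2,-1.7,-0.4,0,0,0,0,-1.7,-1.3,0,0,0,0,0,-1.5,-1.5,0,0,0,0,0,-1.3,-1.7,0,0,0,0,0,-1.0,-1.9,0,0,0,0]'

```text
time: 2.48
tool_pos: [0.5607, -0.2179, 0.0856]
tcp_rot: [3.054, 0.72, 0.007]
wrist_force: [1.3, -1.2, 0.2]
width: 0.003
grip_force: 0.5
```

>>> move_arm --series '[0,-0.8,-2.0,0,0,0,0,0,-0.5,-2.1,0,0,0,0,0,-0.2,-2.1,0,0,0,0]'

```text
time: 2.85
tool_pos: [0.5199, -0.1691, 0.0853]
tcp_rot: [3.053, 0.72, 0.008]
wrist_force: [4.2, -4.9, 1.9]
width: -0.003
grip_force: 3.1
```

```bash
python3 - <<'E'
from h import *
go((.5046,-.146,.078))
cv2.imwrite("pics/t1.png",cv2.resize(snap("top")[120:270,190:440],None,fx=3,fy=3,interpolation=cv2.INTER_CUBIC))
E
```

```text
pos [ 0.5199 -0.1691  0.0853] toolx deg 26.55 tilt [ 0.0059 -0.0031] F [ 4.2 -4.9  1.9] w -0.03 t 2.85
q [-0.36  0.17  2.03 -0.    0.94  0.75]
  -> [ 0.5046 -0.146   0.078 ] shift cm [-0.34 -2.75  0.72]
```

View pics/t1.png

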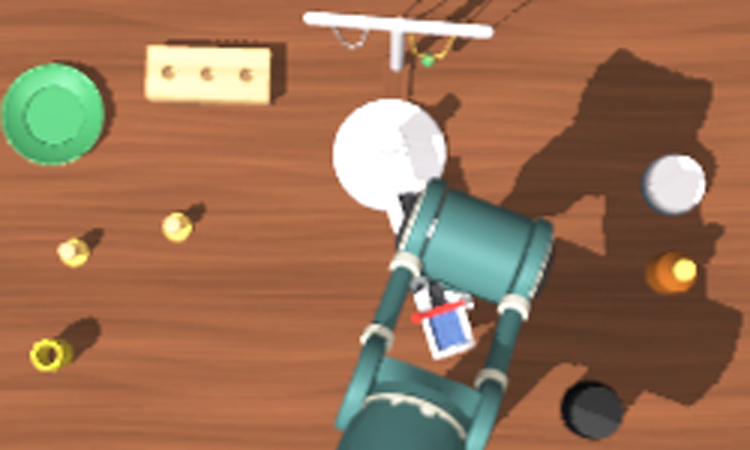

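The arm is swinging: it now points down and slightly right, with its tip at crop (455,352). The contact is inside the pawl zone. I'll lower slightly and keep pushing.

>>> move_arm --series '[0,-0.2,-1.0,0.7,0,0,0,0,-0.1,-1.5,0,0,0,0,0,0.1,-1.5,0,0,0,0,0,0.2,-1.5,0,0,0,0]'

```text
time: 3.4
tool_pos: [0.503, -0.12, 0.0825]
tcp_rot: [3.051, 0.717, 0.03]
wrist_force: [10.3, 3.3, 14.1]
width: 0.0
grip_force: 8.3
```

```bash
cat >> h.py <<'E'
def boom(im):
    b=cents("top",im,(105,100,50),(130,255,255),4,(300,160,400,290))
    for c,st in b: 
        p=ray("top",c,.07);d=p[:2]-np.array([.650,-.0945]);print("blue",c,st,p.round(4),np.hypot(*d).round(4),"arm deg",np.degrees(np.arctan2(d[1],d[0])).round(1))
E
python3 - <<'E'
from h import *
go();boom(snap("top"))
E
```

```text
pos [ 0.503  -0.12    0.0825] toolx deg 26.47 tilt [ 0.0203 -0.003 ] F [10.3  3.3 14.1] w 0.0 t 3.4
q [-0.28  0.11  2.1   0.    0.91  0.82]
blue [315.  232.5] [311, 228, 9, 10, 90] [ 0.4364 -0.0832  0.07  ] 0.2139 arm deg 177.0
```

>>> move_arm --series '[0,0,0,-0.4,0,0,0,0,0.1,-0.8,0,0,0,0,0,0,0,0,0,0,0]'

```text
time: 3.82
tool_pos: [0.4954, -0.1153, 0.0828]
tcp_rot: [3.046, 0.722, 0.013]
wrist_force: [4.0, -13.4, 8.4]
width: 0.004
grip_force: 13.7
```

```bash
python3 - <<'E'
from h import *
go();boom(snap("top"))
E
```

```text
pos [ 0.4954 -0.1153  0.0828] toolx deg 26.68 tilt [ 0.0102 -0.0085] F [  4.  -13.4   8.4] w 0.03 t 3.825
q [-0.27  0.1   2.11 -0.01  0.92  0.84]
blue [313.2 232.3] [309, 227, 10, 11, 94] [ 0.437  -0.0772  0.07  ] 0.2137 arm deg 175.4
```

>>> move_arm --series '[0,0,3,0,0,0,0,0,0,3,-3,0,0,0,0,0,4,-6,0,0,0,0,0,5,-5,0,0,0,0,0,5,-2,0,0,0]'

```text
time: 4.5
tool_pos: [0.5763, -0.2812, 0.2285]
tcp_rot: [3.056, 0.722, 0.004]
wrist_force: [1.3, -0.8, -0.2]
width: 0.001
grip_force: 0.0
```

```bash
python3 - <<'E'
from h import *
go();im=snap("top");boom(im)
a=cv2.resize(im[160:260,240:440],None,fx=4,fy=4,interpolation=cv2.INTER_CUBIC);cv2.imwrite("pics/t2.png",a)
E
```

```text
pos [ 0.5763 -0.2812  0.2285] toolx deg 26.6 tilt [ 0.0027 -0.001 ] F [ 1.3 -0.8 -0.2] w 0.0 t 4.5
q [-0.49  0.21  1.7   0.    1.24  0.61]
blue [313.3 232.4] [309, 227, 10, 11, 92] [ 0.4367 -0.0775  0.07  ] 0.214 arm deg 175.5
```

View pics/t2.png

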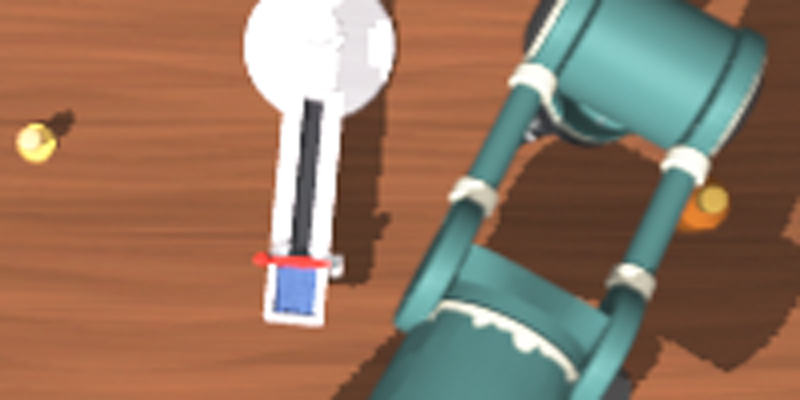

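The arm stayed out at 175.5°, pointing at the robot. The red keeper lies across at crop row 262, with its peg at (262,260) and its hinge at (336,264). I'll work out the rail frame and peg position.

```bash
python3 - <<'E'
from h import *
T=lambda u,v:(240+(u+.5)/4-.5,160+(v+.5)/4-.5)
im=snap("top");s=snap("scene")
a=ray("top",T(313,100),.08);b=ray("top",T(299,255),.08);d=b-a
print(a,b,"slot deg",np.degrees(np.arctan2(d[1],d[0])))
for th in (175.5,176):
    th=np.radians(th);u=np.array([np.cos(th),np.sin(th)]);n=np.array([-u[1],u[0]])
    P=np.array([.650,-.0945]);h=P+.19*u+.027*n;p=h-.057*n;print("hinge pred",h,"peg pred",p,"pocket",P+.212*u)
    print("proj peg top",proj("top",(*p,.112)),"scene",proj("scene",(*p,.112)),"tip px",proj("top",(*(P+.24*u),.08)))
print("peg",ray("top",T(262,260),.112),"hinge",ray("top",T(336,264),.089),"tip",ray("top",T(293,322),.08))
for n,i,bx in(("top",im,(290,210,340,250)),("scene",s,(230,140,360,260))):
    print(n,cents(n,i,(0,150,90),(6,255,255),2,bx),cents(n,i,(170,150,90),(180,255,255),2,bx))
E
```

```text
[ 0.59622793 -0.09133916  0.08      ] [ 0.46669104 -0.0809      0.08      ] slot deg 175.3925848961007
hinge pred [ 0.45846731 -0.10650954] peg pred [ 0.46293948 -0.04968525] pocket [ 0.43865353 -0.07786667]
proj peg top [[304.72327478 224.32304627]] scene [[328.19721122 174.62778847]] tip px [[312.63229365 240.26017633]]
hinge pred [ 0.45857941 -0.1081805 ] peg pred [ 0.46255552 -0.05131935] pocket [ 0.43851642 -0.07971163]
proj peg top [[305.22366979 224.4456781 ]] scene [[327.67996905 174.55080776]] tip px [[313.26151044 240.31273457]]
peg [ 0.4619698  -0.05100461  0.112     ] hinge [ 0.45943327 -0.11160558  0.089     ] tip [ 0.41119323 -0.07647029  0.08      ]
top [(array([310.4, 224.7]), [303, 223, 18, 4, 36])] [(array([316., 226.]), [315, 226, 3, 1, 3])]
scene [(array([329. , 176.9]), [327, 172, 4, 11, 25])] [(array([319.5, 181. ]), [315, 181, 10, 1, 10])]
```

>>> move_arm --series '[3,0,0,0,0,0,-10,3,0,0,0,0,0,-10,3,0,0,0,0,0,-10,3,0,0,0,0,0,-10,3,0,0,0,0,0,-10]'

```text
time: 5.28
tool_pos: [0.5733, -0.2781, 0.223]
tcp_rot: [-2.456, -1.951, 0.003]
wrist_force: [0.2, -1.0, 0.7]
width: 0.351
grip_force: 0.0
```

>>> move_arm --series '[3,0,0,0,0,0,-9,3,0,0,0,0,0,0]'

```text
time: 5.52
tool_pos: [0.5736, -0.2784, 0.2234]
tcp_rot: [-2.304, -2.13, 0.002]
wrist_force: [-1.2, -1.0, -0.5]
width: 0.352
grip_force: 0.0
```

```bash
python3 - <<'E'
from h import *
go((.4625,-.0502,.16),(.4625,-.0502,.100))
E
```

```text
pos [ 0.5736 -0.2784  0.2234] toolx deg 85.51 tilt [-0.0037  0.0024] F [-1.2 -1.  -0.5] w 3.01 t 5.525
q [-0.49  0.21  1.7   0.    1.24 -0.41]
  -> [ 0.4625 -0.0502  0.16  ] shift cm [ 21.87 -12.84   6.44]
  -> [ 0.4625 -0.0502  0.1   ] shift cm [-0.01  0.02  6.  ]
```

>>> move_arm --series '[3,4.4,-2.6,1,0,0,0,3,4.4,-2.6,1,0,0,0,3,4.4,-2.6,1,0,0,0,3,4.4,-2.6,1,0,0,0,3,4.3,-2.4,2.2,0,0,0]'

```text
time: 6.15
tool_pos: [0.4631, -0.0502, 0.1631]
tcp_rot: [2.309, 2.13, 0.001]
wrist_force: [1.1, 0.8, 0.3]
width: 0.353
grip_force: 0.0
```

```bash
python3 - <<'E'
from h import *
go((.4625,-.0502,.16),(.4625,-.0502,.100))
E
```

```text
pos [ 0.4631 -0.0502  0.1631] toolx deg 85.37 tilt [0.0005 0.0003] F [1.1 0.8 0.3] w 3.02 t 6.15
q [-0.16 -0.07  2.12  0.    1.1  -0.08]
  -> [ 0.4625 -0.0502  0.16  ] shift cm [-0.01 -0.06  0.31]
  -> [ 0.4625 -0.0502  0.1   ] shift cm [-0. -0.  6.]
```

Now descend and pinch with light force.

>>> move_arm --series '[3,0,0,3,0,0,0,3,0,0,3.1,0,0,0,0.6,0,0,0,0,0,0,0.6,0,0,0,0,0,0,0.6,0,0,0,0,0,0]' --grip_force 20

```text
time: 6.78
tool_pos: [0.4622, -0.0515, 0.1011]
tcp_rot: [-2.304, -2.13, 0.004]
wrist_force: [-1.6, 1.7, -14.0]
width: 0.103
grip_force: 19.6
```

>>> move_arm --series '[0.6,-0.09,-0.99,0,0,0,-10,0.6,-0.09,-0.99,0,0,0,-10,0.6,-0.09,-0.99,0,0,0,-10]'

```text
time: 7.15
tool_pos: [0.4335, -0.0572, 0.1012]
tcp_rot: [-1.666, -2.66, 0.001]
wrist_force: [0.7, 0.1, -16.8]
width: 0.1
grip_force: 19.5
```

```bash
python3 - <<'E'
from h import *
go();boom(snap("top"))
E
```

```text
pos [ 0.4335 -0.0572  0.1012] toolx deg 115.86 tilt [-0.003   0.0009] F [  0.7   0.1 -16.8] w 0.86 t 7.15
q [-0.19 -0.05  2.23  0.    0.97 -0.64]
```

>>> move_arm --series '[0.6,-0.09,-0.99,0,0,0,-10,0.6,-0.09,-0.99,0,0,0,-10,0.6,-0.09,-0.99,0,0,0,-10,0.6,-0.09,-0.99,0,0,0,-10]'

```text
time: 7.7
tool_pos: [0.4069, -0.0853, 0.1014]
tcp_rot: [-0.661, -3.069, -0.001]
wrist_force: [2.3, -0.1, -18.4]
width: 0.108
grip_force: 19.3
```

>>> move_arm --series '[0.6,-0.09,-0.99,0,0,0,-10,0.6,-0.09,-0.99,0,0,0,-10,0.6,-0.09,-0.99,0,0,0,-10,0.6,-0.09,-0.99,0,0,0,-10,0.6,-0.09,-0.99,0,0,0,-10]'

```text
time: 8.32
tool_pos: [0.4084, -0.1333, 0.1014]
tcp_rot: [0.698, -3.063, -0.002]
wrist_force: [3.7, 2.1, -20.6]
width: 0.102
grip_force: 19.3
```

>>> move_arm --series '[0.6,0,0,0,0,0,0,2,0,0,0,0,0,0,2.5,0,0,-3,0,0,0,2.5,0,0,-6,0,0,0,2.5,0,0,-3,0,0,0]'

```text
time: 8.95
tool_pos: [0.4122, -0.135, 0.2297]
tcp_rot: [-0.689, 3.056, -0.011]
wrist_force: [0.8, 0.4, 0.2]
width: 0.293
grip_force: 0.0
```

```bash
python3 - <<'E'
from h import *
go();im=snap("top");boom(im)
for b,st in cents("top",im,(18,60,150),(35,255,255),40,(190,185,300,230)): print(b,st,ray("top",b,.03))
print("red",cents("top",im,(0,150,90),(6,255,255),2,(290,210,350,250)))
E
```

```text
pos [ 0.4122 -0.135   0.2297] toolx deg -154.59 tilt [ 0.0105 -0.0048] F [0.8 0.4 0.2] w 2.5 t 8.95
q [-0.37 -0.21  2.11 -0.    1.23 -2.39]
blue [310.6 228.6] [309, 226, 5, 8, 16] [ 0.4493 -0.0684  0.07  ] 0.2024 arm deg 172.6
[249.  195.3] [244, 191, 10, 10, 60] [0.56177413 0.14548637 0.03      ]
[214.6 203.8] [209, 199, 11, 10, 61] [0.53137349 0.26304355 0.03      ]
red []
```

>>> move_arm --series '[5,0,0,0,0,0,10,5,0,0,0,0,0,10,5,0,0,0,0,0,10,5,0,0,0,0,0,10,5,0,0,0,0,0,10]'

```text
time: 9.62
tool_pos: [0.4106, -0.1344, 0.2258]
tcp_rot: [0.676, 3.062, -0.003]
wrist_force: [0.1, 0.2, 0.2]
width: 0.587
grip_force: 0.0
```

>>> move_arm --series '[5,0,0,0,0,0,10,5,0,0,0,0,0,10,5,0,0,0,0,0,10,5,0,0,0,0,0,10,5,0,0,0,0,0,10]'

```text
time: 10.25
tool_pos: [0.4106, -0.1344, 0.2258]
tcp_rot: [1.907, 2.489, 0.002]
wrist_force: [-0.2, -0.3, -0.0]
width: 0.586
grip_force: 0.0
```

>>> move_arm --series '[5,0,0,0,0,0,10,5,0,0,0,0,0,10,5,0,0,0,0,0,0]'

```text
time: 10.62
tool_pos: [0.4104, -0.1342, 0.2253]
tcp_rot: [2.302, 2.131, 0.003]
wrist_force: [0.1, 0.1, 0.3]
width: 0.588
grip_force: 0.0
```

```bash
python3 - <<'E'
from h import *
go((.5615,.1475,.15),(.5615,.1475,.03))
E
```

```text
pos [ 0.4104 -0.1342  0.2253] toolx deg 85.58 tilt [ 0.0047 -0.0023] F [0.1 0.1 0.3] w 5.02 t 10.625
q [-0.37 -0.21  2.11 -0.    1.23 -0.3 ]
  -> [0.5615 0.1475 0.15  ] shift cm [29.27 12.86  7.53]
  -> [0.5615 0.1475 0.03  ] shift cm [ 0.02 -0.06 12.  ]
```

>>> move_arm --series '[5,4.9,2.15,0,0,0,0,5,4.9,2.15,0,0,0,0,5,4.9,2.15,0,0,0,0,5,4.9,2.15,2,0,0,0,5,4.9,2.15,2,0,0,0]'

```text
time: 11.25
tool_pos: [0.5372, 0.1043, 0.1844]
tcp_rot: [2.3, 2.135, 0.006]
wrist_force: [0.3, -0.4, -0.0]
width: 0.587
grip_force: 0.0
```

>>> move_arm --series '[5,4.8,2.1,2,0,0,0,5,0,0,0,0,0,0,5,0,0,0,0,0,0]'

```text
time: 11.62
tool_pos: [0.56, 0.1485, 0.1634]
tcp_rot: [2.303, 2.136, 0.001]
wrist_force: [-0.1, 0.9, 0.8]
width: 0.586
grip_force: 0.0
```

```bash
python3 - <<'E'
from h import *
go((.5615,.1475,.15),(.5615,.1475,.03))
im=snap("top");boom(im);s=snap("scene")
print("red",cents("top",im,(0,150,90),(6,255,255),2,(290,210,350,250)))
a=cv2.resize(im[150:250,230:355],None,fx=4,fy=4,interpolation=cv2.INTER_CUBIC)
b=cv2.resize(s[130:255,270:400],None,fx=3,fy=3,interpolation=cv2.INTER_CUBIC)
o=np.zeros((400,900,3),np.uint8);o[:400,:500]=a;o[:375,505:895]=b;cv2.imwrite("pics/c3.png",cv2.resize(o,(800,356)))
E
```

```text
pos [0.56   0.1485 0.1634] toolx deg 85.69 tilt [ 0.001  -0.0004] F [-0.1  0.9  0.8] w 5.0 t 11.625
q [ 0.22  0.14  1.89 -0.    1.1   0.29]
  -> [0.5615 0.1475 0.15  ] shift cm [-0.09  0.16  1.34]
  -> [0.5615 0.1475 0.03  ] shift cm [ 0.0e+00 -1.0e-02  1.2e+01]
blue [313.4 231.8] [309, 226, 10, 12, 103] [ 0.4387 -0.0779  0.07  ] 0.212 arm deg 175.5
red [(array([327. , 235.5]), [322, 227, 11, 17, 64])]
```

View pics/c3.png

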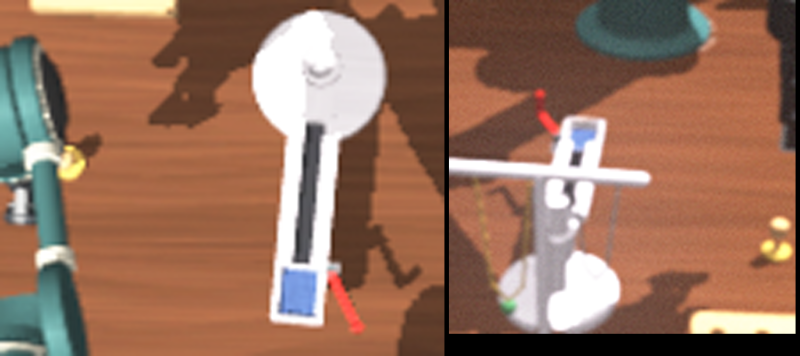

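The keeper is open, with its red bar pointing down-right of the tip. The arm is still at 175.5° and the pocket is clear. Now I'll grasp the first holder.

>>> move_arm --series '[5,-0.1,0.15,4.5,0,0,0,5,0,0,4.5,0,0,0,5,0,0,4.5,0,0,0,5,0,0,0,0,0,0,1.5,0,0,0,0,0,0]' --grip_force 25

```text
time: 12.35
tool_pos: [0.5624, 0.147, 0.0296]
tcp_rot: [2.305, 2.132, 0.004]
wrist_force: [0.8, 0.1, 0.2]
width: 0.387
grip_force: 0.0
```

>>> move_arm --series '[1.5,0,0,0,0,0,0,1.5,0,0,0,0,0,0,1.5,0,0,0,0,0,0]'

```text
time: 12.72
tool_pos: [0.5633, 0.1478, 0.0304]
tcp_rot: [2.303, 2.132, 0.006]
wrist_force: [-0.3, -1.4, 8.1]
width: 0.221
grip_force: 25.9
```

>>> move_arm --series '[1.5,0,0,-5,0,0,0,1.5,0,0,-5,0,0,0,1.5,0,0,-5,0,0,0,1.5,0,0,0,0,0,0]'

```text
time: 13.22
tool_pos: [0.565, 0.1485, 0.1844]
tcp_rot: [2.301, 2.13, 0.017]
wrist_force: [-0.5, -0.4, -0.1]
width: 0.221
grip_force: 25.4
```

```bash
python3 - <<'E'
from h import *
go((.4387,-.0779,.175),(.4387,-.0779,.1015))
im=snap("top");s=snap("scene")
b=cv2.resize(s[110:240,340:460],None,fx=4,fy=4,interpolation=cv2.INTER_CUBIC);cv2.imwrite("pics/c4.png",b)
p=read_state()["tool_pos"];print("pred knob",proj("scene",(p[0],p[1],p[2]+.005)),"foot",proj("scene",(p[0],p[1],p[2]-.027)))
E
```

```text
pos [0.565  0.1485 0.1844] toolx deg 85.59 tilt [0.012  0.0027] F [-0.5 -0.4 -0.1] w 1.88 t 13.225
q [0.21 0.13 1.87 0.   1.13 0.29]
  -> [ 0.4387 -0.0779  0.175 ] shift cm [-23.55 -10.86   0.73]
  -> [ 0.4387 -0.0779  0.1015] shift cm [-0.03 -0.09  7.35]
pred knob [[397.65512995 172.97439125]] foot [[396.37427523 182.51418667]]
```

View pics/c4.png

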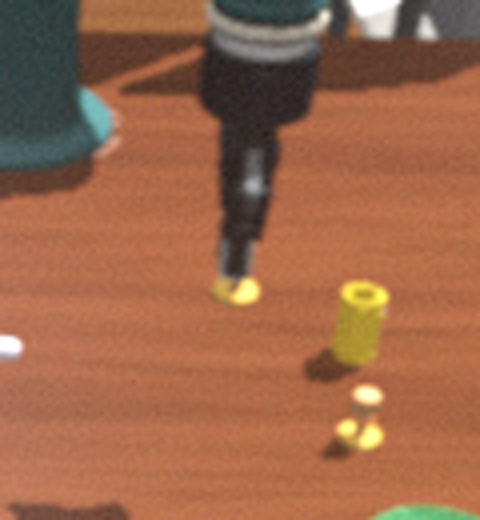

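The holder hangs centred under the fingers, with its foot at crop (237,290). The second holder stands untouched at (360,420). I'll carry the first to the pocket.

>>> move_arm --series '[1.5,-4.7,-2.2,0,0,0,0,1.5,-4.7,-2.2,0,0,0,0,1.5,-4.7,-2.2,0,0,0,0,1.5,-4.7,-2.2,0,0,0,0,1.5,-4.7,-2.1,0.5,0,0,0]'

```text
time: 13.95
tool_pos: [0.4319, -0.0793, 0.1706]
tcp_rot: [-2.303, -2.133, 0.003]
wrist_force: [0.3, -0.6, -0.8]
width: 0.217
grip_force: 25.3
```

>>> move_arm --series '[1.5,0,0,2,0,0,0,1.5,0,0,0,0,0,0,1.5,0,0,0,0,0,0]'

```text
time: 14.32
tool_pos: [0.4337, -0.078, 0.1518]
tcp_rot: [-2.304, -2.134, 0.002]
wrist_force: [1.1, -0.5, -0.7]
width: 0.22
grip_force: 25.3
```

```bash
python3 - <<'E'
from h import *
go((.4387,-.0779,.14),(.4387,-.0779,.1015))
im=snap("top");s=snap("scene")
a=cv2.resize(im[170:250,270:370],None,fx=4,fy=4,interpolation=cv2.INTER_CUBIC)
b=cv2.resize(s[100:190,270:370],None,fx=4,fy=4,interpolation=cv2.INTER_CUBIC)
o=np.zeros((360,800,3),np.uint8);o[:320,:400]=a;o[:,400:]=b;cv2.imwrite("pics/c5.png",o)
E
```

```text
pos [ 0.4337 -0.078   0.1518] toolx deg 85.61 tilt [-0.0019  0.0006] F [ 1.1 -0.5 -0.7] w 1.88 t 14.325
q [-0.23 -0.11  2.18  0.    1.08 -0.16]
  -> [ 0.4387 -0.0779  0.14  ] shift cm [0.04 0.5  1.18]
  -> [ 0.4387 -0.0779  0.1015] shift cm [-0.    0.01  3.85]
```

View pics/c5.png

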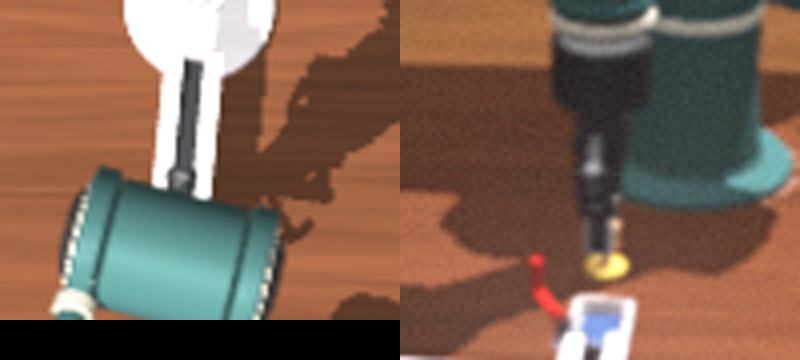

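```bash
python3 - <<'E'
from h import *
S=lambda u,v:(270+(u-400+.5)/4-.5,100+(v+.5)/4-.5)
s=snap("scene")
for b in cents("scene",s,(18,60,120),(35,255,255),10,(300,130,345,185)):print("yel",b,ray("scene",b[0],.126))
b=cents("scene",s,(100,60,90),(130,255,255),10,(300,165,345,195));print(b,[ray("scene",x[0],.07) for x in b])
print("foot",ray("scene",S(606.5,266),.1275),"pocket",ray("scene",S(604,324),.071), "pocket walls top corners",ray("scene",S(572,297),.082),ray("scene",S(635,300),.082))
print("finger tip",ray("scene",S(598,255),.1438))
p=np.array([.650,-.0945]);th=np.radians(175.5);u=np.array([np.cos(th),np.sin(th)]);n=np.array([-u[1],u[0]])
for y in(-.023,.023):print("tip corners proj",proj("scene",(*(p+.24*u+y*n),.082)),end=" ")
E
```

```text
yel (array([321.5, 166.2]), [317, 163, 10, 7, 51]) [ 0.43568741 -0.0718279   0.126     ]
[(array([319.4, 181.1]), [316, 178, 9, 8, 47])] [array([ 0.43615665, -0.0782955 ,  0.07      ])]
foot [ 0.43781209 -0.07255239  0.1275    ] pocket [ 0.43466286 -0.07436588  0.071     ] pocket walls top corners [ 0.41185679 -0.10165369  0.082     ] [ 0.41411052 -0.04975743  0.082     ]
finger tip [ 0.44897905 -0.07887956  0.1438    ]
tip corners proj [[327.47829046 174.35263752]] tip corners proj [[313.59917469 173.43467694]]
```

>>> move_arm --series '[1.5,-0.5,0.3,1.5,0,0,0,1.5,0,0,2,0,0,0,1.5,0,0,1.0,0,0,0,1.5,0,0,0,0,0,0,1.5,0,0,0,0,0,0]'

```text
time: 15.1
tool_pos: [0.4372, -0.0837, 0.1079]
tcp_rot: [2.305, 2.134, 0.001]
wrist_force: [0.9, 0.7, -0.2]
width: 0.222
grip_force: 25.3
```

```bash
python3 - <<'E'
from h import *
go((.4378,-.083,.1005))
E
```

```text
pos [ 0.4372 -0.0837  0.1079] toolx deg 85.58 tilt [ 0.0007 -0.0002] F [ 0.9  0.7 -0.2] w 1.89 t 15.1
q [-0.25 -0.05  2.21  0.    0.98 -0.17]
  -> [ 0.4378 -0.083   0.1005] shift cm [0.08 0.05 0.74]
```

>>> move_arm --series '[1.5,0,0,0.4,0,0,0,1.5,0,0,0.3,0,0,0,1.5,0,0,0,0,0,0,1.5,0,0,0,0,0,0]'

```text
time: 15.6
tool_pos: [0.4368, -0.0837, 0.1006]
tcp_rot: [2.305, 2.134, 0.0]
wrist_force: [-0.4, 0.4, 0.1]
width: 0.217
grip_force: 25.3
```

>>> move_arm --series '[1.5,0,0,0.1,0,0,0,1.5,0,0,0,0,0,0,3.2,0,0,0,0,0,0,3.2,0,0,0,0,0,0,3.2,0,0,0,0,0,0]'

```text
time: 16.23
tool_pos: [0.4366, -0.0836, 0.0993]
tcp_rot: [-2.305, -2.134, 0.0]
wrist_force: [-0.5, -0.1, 1.0]
width: 0.375
grip_force: 0.0
```

>>> move_arm --series '[1.5,0.5,0,0,0,0,0,1.5,0,0,0,0,0,0,1.5,0,0,0,0,0,0]' --grip_force 20

```text
time: 16.6
tool_pos: [0.4371, -0.0785, 0.0994]
tcp_rot: [-2.305, -2.134, 0.0]
wrist_force: [0.8, 0.1, -0.3]
width: 0.221
grip_force: 20.5
```

```bash
python3 - <<'E'
from h import *
go()
s=snap("scene");boom(snap("top"))
cv2.imwrite("pics/c6.png",cv2.resize(s[130:210,270:370],None,fx=6,fy=6,interpolation=cv2.INTER_CUBIC))
E
```

```text
pos [ 0.4371 -0.0785  0.0994] toolx deg 85.59 tilt [-0.0002  0.0001] F [ 0.8  0.1 -0.3] w 1.89 t 16.6
q [-0.23 -0.04  2.22  0.    0.96 -0.16]
```

View pics/c6.png

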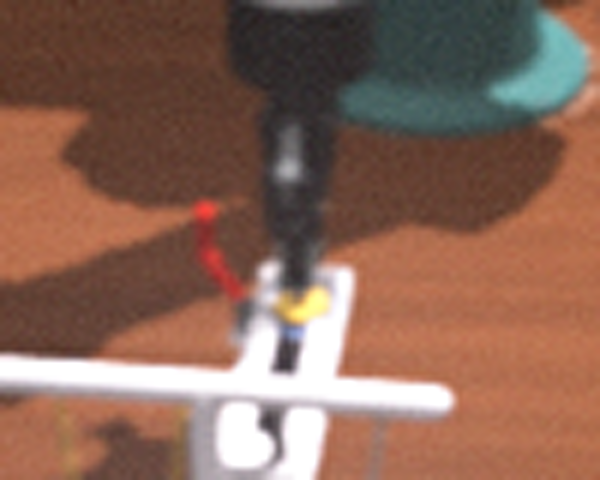

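The foot sits inside the pocket between the walls at crop (303,303). I'll slide it toward the pivot.

>>> move_arm --series '[1.5,0,0.8,0,0,0,0,1.5,0,0.8,0,0,0,0,1.5,0,0.8,0,0,0,0,1.5,0,0.8,0,0,0,0]'

```text
time: 17.2
tool_pos: [0.4698, -0.0812, 0.0994]
tcp_rot: [-2.306, -2.134, 0.0]
wrist_force: [-0.2, 0.2, 0.6]
width: 0.225
grip_force: 20.6
```

No resistance. Continue.

>>> move_arm --series '[1.5,0,1.5,0,0,0,0,1.5,0,1.5,0,0,0,0,1.5,0,1.5,0,0,0,0,1.5,0,1.5,0,0,0,0]'

```text
time: 17.7
tool_pos: [0.53, -0.0858, 0.0994]
tcp_rot: [-2.305, -2.134, 0.0]
wrist_force: [-0.6, 0.2, 0.8]
width: 0.224
grip_force: 20.6
```

>>> move_arm --series '[1.5,0,1.5,0,0,0,0,1.5,0,1.0,0,0,0,0,1.5,0,0,0,0,0,0,3,0,0,0,0,0,0,3,0,0,0,0,0,0]'

```text
time: 18.32
tool_pos: [0.5533, -0.0876, 0.0994]
tcp_rot: [-2.305, -2.134, 0.0]
wrist_force: [0.4, 0.1, 0.2]
width: 0.348
grip_force: 0.0
```

>>> move_arm --series '[3,0,0,-3,0,0,0,3,0,0,-6,0,0,0,3,5,0,-3,0,0,0,5,6,0,0,0,0,0,5,6,0,0,0,0,0]'

```text
time: 18.95
tool_pos: [0.5671, 0.0831, 0.2208]
tcp_rot: [2.306, 2.132, 0.003]
wrist_force: [-0.3, -0.1, -0.9]
width: 0.584
grip_force: 0.0
```

```bash
cat >> h.py <<'E'
def rl(p):
    P=np.array([.650,-.0945]);th=np.radians(175.5);u=np.array([np.cos(th),np.sin(th)]);n=np.array([-u[1],u[0]])
    d=np.array(p)[:2]-P;return (d@u-.05).round(4),(d@n).round(4)
E
python3 - <<'E'
from h import *
go()
s=snap("scene");im=snap("top");boom(im)
for b in cents("top",im,(15,50,130),(38,255,255),8,(190,185,345,245)): print(b,ray("top",b[0],.03),"rail",rl(ray("top",b[0],.105)))
print(cents("scene",s,(15,60,120),(38,255,255),8,(290,150,450,260)))
a=cv2.resize(im[150:250,280:360],None,fx=4,fy=4,interpolation=cv2.INTER_CUBIC)
b=cv2.resize(s[150:250,280:380],None,fx=4,fy=4,interpolation=cv2.INTER_CUBIC)
cv2.imwrite("pics/c7.png",np.hstack([a,b]))
E
```

```text
pos [0.5671 0.0831 0.2208] toolx deg 85.5 tilt [0.0025 0.0002] F [-0.3 -0.1 -0.9] w 4.99 t 18.95
q [ 0.1   0.08  1.85 -0.    1.21  0.18]
blue [313.4 231.8] [309, 226, 10, 12, 103] [ 0.4387 -0.0779  0.07  ] 0.212 arm deg 175.5
(array([317. , 196.9]), [314, 192, 7, 11, 47]) [ 0.55844171 -0.0887521   0.03      ] rail (np.float64(0.0468), np.float64(0.0019))
(array([212.8, 204.1]), [209, 199, 8, 10, 53]) [0.53028391 0.26919602 0.03      ] rail (np.float64(0.1004), np.float64(-0.3363))
(array([206.2, 238.1]), [200, 233, 14, 11, 112]) [0.41372079 0.28870809 0.03      ] rail (np.float64(0.2127), np.float64(-0.3461))
[(array([429.2, 190.3]), [423, 180, 15, 22, 244]), (array([316.2, 191.1]), [314, 189, 5, 4, 8]), (array([314.4, 200.9]), [312, 199, 5, 6, 14]), (array([431.6, 208.7]), [429, 206, 6, 7, 18]), (array([298.6, 215.8]), [298, 210, 2, 13, 16]), (array([429.5, 218.5]), [424, 215, 12, 8, 76]), (array([442.7, 236.1]), [436, 235, 14, 3, 15]), (array([429.8, 243.1]), [428, 238, 7, 12, 14]), (array([386.2, 249.7]), [360, 246, 55, 14, 88]), (array([370.4, 254.2]), [367, 252, 8, 5, 23]), (array([387.4, 255.1]), [384, 253, 8, 5, 24]), (array([404.1, 256. ]), [401, 254, 8, 5, 23])]
```

View pics/c7.png

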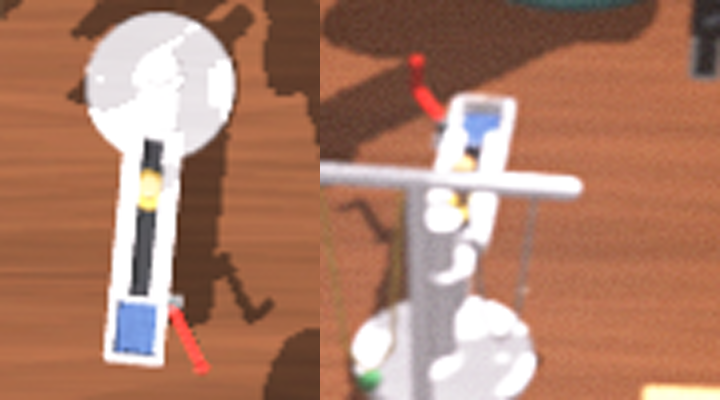

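Holder 1 is in the rail under the lips at x≈47 mm, centred, and the arm is still seated. Next is the second holder.

```bash
python3 - <<'E'
from h import *
go((.5335,.2695,.165),(.5335,.2695,.0295))
E
```

```text
pos [0.5666 0.087  0.22  ] toolx deg 85.88 tilt [0.001  0.0025] F [ 0.8 -0.5 -1.1] w 5.01 t 19.05
q [0.11 0.08 1.85 0.   1.21 0.18]
  -> [0.5335 0.2695 0.165 ] shift cm [17.95 -4.62  5.54]
  -> [0.5335 0.2695 0.0295] shift cm [-4.000e-02 -1.000e-02  1.355e+01]
```

>>> move_arm --series '[5,4.5,-1.15,1.4,0,0,0,5,4.5,-1.15,1.4,0,0,0,5,4.5,-1.15,1.4,0,0,0,5,4.4,-1.15,1.4,0,0,0,5,0,0,0,0,0,0]'

```text
time: 19.68
tool_pos: [0.533, 0.2652, 0.1619]
tcp_rot: [-2.301, -2.137, 0.004]
wrist_force: [0.6, -0.6, -0.4]
width: 0.585
grip_force: 0.0
```

```bash
python3 - <<'E'
from h import *
s=snap("scene")
go((.5335,.2695,.0295))
print(cents("scene",s,(15,60,120),(38,255,255),8,(400,150,450,230)))
E
```

```text
pos [0.5339 0.264  0.1626] toolx deg 85.71 tilt [-0.0015 -0.0013] F [ 0.2 -0.   0.2] w 5.01 t 19.725
q [ 0.42  0.18  1.86 -0.    1.11  0.49]
  -> [0.5335 0.2695 0.0295] shift cm [ 0.57 -0.06 13.31]
[(array([429.3, 190.3]), [423, 180, 15, 22, 246]), (array([431.1, 208.9]), [428, 206, 7, 7, 23]), (array([429.4, 218.5]), [424, 215, 12, 8, 75])]
```

>>> move_arm --series '[5,0.5,0,4.5,0,0,0,5,0,0,4.5,0,0,0,5,0,0,4.3,0,0,0,5,0,0,0,0,0,0,1.5,0,0,0,0,0,0]' --grip_force 25

```text
time: 20.35
tool_pos: [0.5368, 0.2683, 0.0322]
tcp_rot: [2.306, 2.132, 0.003]
wrist_force: [0.4, -0.0, 0.7]
width: 0.385
grip_force: 0.0
```

>>> move_arm --series '[1.5,0,0,0,0,0,0,1.5,0,0,0,0,0,0,1.5,0,0,0,0,0,0]'

```text
time: 20.72
tool_pos: [0.5373, 0.2696, 0.033]
tcp_rot: [2.304, 2.133, 0.007]
wrist_force: [0.9, -0.8, 6.9]
width: 0.225
grip_force: 25.6
```

>>> move_arm --series '[1.5,0,0,-5,0,0,0,1.5,0,0,-5,0,0,0,1.5,0,0,-5,0,0,0,1.5,0,0,0,0,0,0]'

```text
time: 21.22
tool_pos: [0.5387, 0.2706, 0.187]
tcp_rot: [2.303, 2.132, 0.017]
wrist_force: [1.2, -0.1, -0.9]
width: 0.224
grip_force: 25.3
```

```bash
python3 - <<'E'
from h import *
go((.437,-.0795,.185))
s=snap("scene");print(cents("scene",s,(15,60,120),(38,255,255),8,(400,120,450,230)))
E
```

```text
pos [0.5387 0.2706 0.187 ] toolx deg 85.59 tilt [0.0104 0.0048] F [ 1.2 -0.1 -0.9] w 1.92 t 21.225
q [0.42 0.16 1.83 0.   1.14 0.5 ]
  -> [ 0.437  -0.0795  0.185 ] shift cm [-35.69  -7.45  -0.07]
[(array([431.7, 187.2]), [422, 174, 24, 28, 324])]
```

>>> move_arm --series '[1.5,-4.5,-0.95,0,0,0,0,1.5,-4.5,-0.95,0,0,0,0,1.5,-4.5,-0.95,0,0,0,0,1.5,-4.5,-0.95,0,0,0,0,1.5,-4.5,-0.95,0,0,0,0]'

```text
time: 21.9
tool_pos: [0.4683, 0.0469, 0.1783]
tcp_rot: [-2.303, -2.133, 0.005]
wrist_force: [0.2, -0.2, -0.6]
width: 0.221
grip_force: 25.3
```

>>> move_arm --series '[1.5,-4.5,-0.95,0,0,0,0,1.5,-4.5,-0.95,1,0,0,0,1.5,-4.2,-0.8,2,0,0,0,1.5,0,0,0,0,0,0,1.5,0,0,0,0,0,0]'

```text
time: 22.52
tool_pos: [0.4325, -0.0809, 0.1492]
tcp_rot: [-2.305, -2.131, 0.002]
wrist_force: [0.6, -0.7, -0.4]
width: 0.22
grip_force: 25.3
```

```bash
python3 - <<'E'
from h import *
go((.4375,-.0795,.14),(.4375,-.0795,.1035))
s=snap("scene");z=read_state()["tool_pos"][2]
for b in cents("scene",s,(15,60,120),(38,255,255),8,(300,130,345,185)):print(b,ray("scene",b[0],z-.033+.005))
boom(snap("top"))
cv2.imwrite("pics/c8.png",cv2.resize(s[110:220,270:370],None,fx=5,fy=5,interpolation=cv2.INTER_CUBIC))
E
```

```text
pos [ 0.4325 -0.0809  0.1492] toolx deg 85.52 tilt [-0.0024  0.0011] F [ 0.6 -0.7 -0.4] w 1.88 t 22.525
q [-0.24 -0.11  2.18  0.    1.08 -0.16]
  -> [ 0.4375 -0.0795  0.14  ] shift cm [0.18 0.49 0.92]
  -> [ 0.4375 -0.0795  0.1035] shift cm [-0.    0.01  3.65]
(array([319.5, 167.1]), [314, 164, 12, 7, 70]) [ 0.43464    -0.07821673  0.12189265]
```

View pics/c8.png

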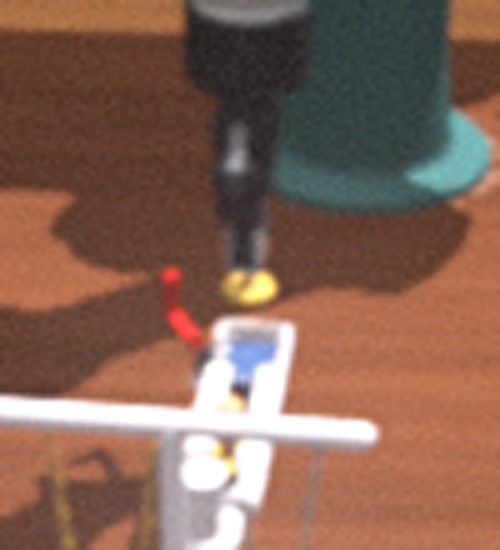

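Holder 2 hangs centred above the pocket: its foot is at crop (250,287), and its ray gives y=-0.078. I'll lower it.

>>> move_arm --series '[1.5,0,0.4,1.5,0,0,0,1.5,0,0,1.5,0,0,0,1.5,0,0,0.9,0,0,0,1.5,0,0,0.4,0,0,0,1.5,0,0,0,0,0,0]'

```text
time: 23.25
tool_pos: [0.4371, -0.0816, 0.1071]
tcp_rot: [-2.305, -2.134, 0.001]
wrist_force: [0.1, -0.7, -1.5]
width: 0.224
grip_force: 25.3
```

>>> move_arm --series '[1.5,0,0,0.2,0,0,0,1.5,0,0,0,0,0,0]'

```text
time: 23.5
tool_pos: [0.4376, -0.0818, 0.1058]
tcp_rot: [2.305, 2.134, 0.001]
wrist_force: [0.5, 0.2, -0.6]
width: 0.222
grip_force: 25.3
```

>>> move_arm --series '[1.5,0,0,0.2,0,0,0,1.5,0,0,0.15,0,0,0,1.5,0,0,0,0,0,0]'

```text
time: 23.88
tool_pos: [0.4377, -0.0818, 0.1029]
tcp_rot: [2.305, 2.134, 0.0]
wrist_force: [-3.2, 1.3, 5.7]
width: 0.221
grip_force: 25.7
```

>>> move_arm --series '[3.2,0,0,0,0,0,0,3.2,0,0,0,0,0,0,3.2,0.2,0,0.2,0,0,0,3.2,0,0,0,0,0,0]'

```text
time: 24.38
tool_pos: [0.4372, -0.0795, 0.0996]
tcp_rot: [-2.305, -2.134, 0.001]
wrist_force: [-0.1, -0.3, 0.2]
width: 0.374
grip_force: 0.0
```

>>> move_arm --series '[1.5,0,0,0,0,0,0,1.5,0,0,0,0,0,0,1.5,0,0,0,0,0,0,1.5,0,0.8,0,0,0,0,1.5,0,0.8,0,0,0,0]' --grip_force 20

```text
time: 25.0
tool_pos: [0.4544, -0.081, 0.1001]
tcp_rot: [2.305, 2.133, 0.001]
wrist_force: [-0.3, -0.1, -1.2]
width: 0.221
grip_force: 20.9
```

>>> move_arm --series '[1.5,0,1.2,0,0,0,0,1.5,0,1.2,0,0,0,0,1.5,0,1.2,0,0,0,0,1.5,0,1.0,0,0,0,0,1.5,0,0,0,0,0,0]'

```text
time: 25.62
tool_pos: [0.5003, -0.0845, 0.1]
tcp_rot: [2.305, 2.134, 0.0]
wrist_force: [0.1, -0.9, -0.6]
width: 0.226
grip_force: 20.9
```

>>> move_arm --series '[3,0,0,0,0,0,0,3,0,0,0,0,0,0,3,0,0,-3,0,0,0,3,0,0,-6,0,0,0,3,0,-3,-3,0,0,0]'

```text
time: 26.25
tool_pos: [0.4718, -0.0827, 0.224]
tcp_rot: [2.302, 2.131, 0.005]
wrist_force: [0.0, -1.0, -0.3]
width: 0.348
grip_force: 0.0
```

>>> move_arm --series '[2.5,0,0,0,0,0,-10,2.5,0,0,0,0,0,-10,2.5,0,0,0,0,0,-10,2.5,0,0,0,0,0,-10,2.5,0,0,0,0,0,-10]'

```text
time: 26.88
tool_pos: [0.469, -0.0821, 0.2201]
tcp_rot: [1.179, 2.912, 0.0]
wrist_force: [0.7, 0.4, -0.3]
width: 0.291
grip_force: 0.0
```

>>> move_arm --series '[2.5,0,0,0,0,0,-10,2.5,0,0,0,0,0,-10,2.5,0,0,0,0,0,-10,2.5,0,0,0,0,0,-10,2.5,0,0,0,0,0,-10]'

```text
time: 27.5
tool_pos: [0.4691, -0.0821, 0.22]
tcp_rot: [-0.162, 3.137, -0.0]
wrist_force: [0.6, 0.3, -0.3]
width: 0.297
grip_force: 0.0
```

>>> move_arm --series '[2.5,0,0,0,0,0,-10,2.5,0,0,0,0,0,-10,2.5,0,0,0,0,0,0]'

```text
time: 27.88
tool_pos: [0.4691, -0.0821, 0.22]
tcp_rot: [-0.692, 3.064, -0.0]
wrist_force: [0.2, 0.0, 0.3]
width: 0.292
grip_force: 0.0
```

```bash
python3 - <<'E'
from h import *
go((.4118,-.134,.17),(.4118,-.134,.1005))
im=snap("top");s=snap("scene");boom(im)
for b in cents("top",im,(15,50,130),(38,255,255),8,(190,185,345,245)): print(b,"rail",rl(ray("top",b[0],.105)))
print("red",cents("top",im,(0,150,90),(6,255,255),2,(290,210,350,255)),cents("scene",s,(0,150,90),(6,255,255),2,(270,130,350,200)))
a=cv2.resize(im[160:260,280:360],None,fx=4,fy=4,interpolation=cv2.INTER_CUBIC)
b=cv2.resize(s[130:230,280:380],None,fx=4,fy=4,interpolation=cv2.INTER_CUBIC)
cv2.imwrite("pics/c9.png",np.hstack([a,b]))
E
```

```text
pos [ 0.4691 -0.0821  0.22  ] toolx deg -154.54 tilt [ 0.0001 -0.    ] F [0.2 0.  0.3] w 2.49 t 27.875
q [-0.23 -0.1   2.04 -0.    1.21 -2.24]
  -> [ 0.4118 -0.134   0.17  ] shift cm [ 7.4  -2.22  5.  ]
  -> [ 0.4118 -0.134   0.1005] shift cm [0.   0.   6.95]
blue [310.6 236.7] [309, 236, 5, 2, 7] [ 0.4223 -0.0687  0.07  ] 0.2292 arm deg 173.5
(array([317. , 196.9]), [314, 192, 7, 11, 47]) rail (np.float64(0.0468), np.float64(0.0019))
(array([206.2, 238.1]), [200, 233, 14, 11, 113]) rail (np.float64(0.2127), np.float64(-0.3461))
red [] [(array([305.4, 171.4]), [302, 163, 9, 17, 74])]
```

View pics/c9.png

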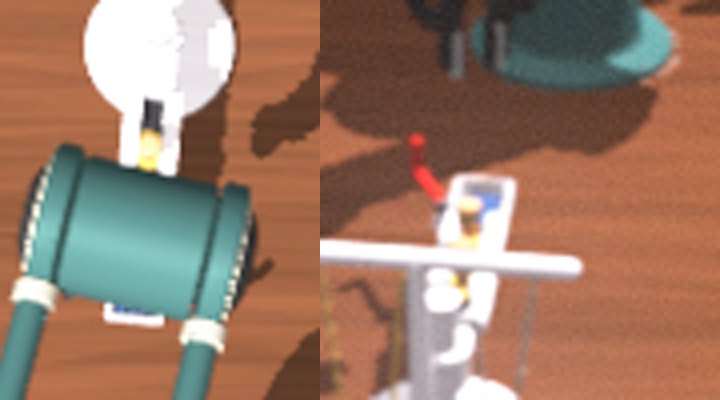

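Both knobs stand in the slot: scene crop (470,205) and (460,285), with the pocket empty and blue. The peg is still at the open position. Going to pinch it.

>>> move_arm --series '[2.5,3.9,-1.1,0,0,0,0,2.5,3.9,-1.0,2,0,0,0,2.5,0,0,3,0,0,0,2.5,0,0,0,0,0,0]'

```text
time: 28.48
tool_pos: [0.4059, -0.1342, 0.1679]
tcp_rot: [0.69, -3.061, -0.005]
wrist_force: [0.0, -0.7, 0.2]
width: 0.293
grip_force: 0.0
```

```bash
python3 - <<'E'
from h import *
go((.408,-.1325,.15),(.408,-.1325,.1005))
E
```

```text
pos [ 0.4059 -0.1342  0.1679] toolx deg -154.59 tilt [-0.0046  0.0019] F [ 0.  -0.7  0.2] w 2.51 t 28.475
q [-0.38 -0.16  2.18  0.    1.12 -2.39]
  -> [ 0.408  -0.1325  0.15  ] shift cm [-0.27  0.06  1.79]
  -> [ 0.408  -0.1325  0.1005] shift cm [-0.02 -0.02  4.95]
```

>>> move_arm --series '[2.5,-0.2,0,3.4,0,0,0,2.5,0,0,3.3,0,0,0,0.6,0,0,0,0,0,0,0.6,0,0,0,0,0,0,0.6,0,0,0,0,0,0]' --grip_force 20

```text
time: 29.1
tool_pos: [0.4088, -0.1332, 0.1023]
tcp_rot: [0.695, -3.062, -0.003]
wrist_force: [-0.2, 1.6, -15.6]
width: 0.105
grip_force: 19.5
```

Peg gripped. Closing along the arc.

>>> move_arm --series '[0.6,-0.09,0.99,0,0,0,10,0.6,-0.09,0.99,0,0,0,10,0.6,-0.09,0.99,0,0,0,10,0.6,-0.09,0.99,0,0,0,10,0.6,-0.09,0.99,0,0,0,10]'

```text
time: 29.72
tool_pos: [0.4064, -0.0848, 0.1021]
tcp_rot: [-0.672, -3.062, 0.0]
wrist_force: [-5.4, 0.8, -10.0]
width: 0.104
grip_force: 19.9
```

>>> move_arm --series '[0.6,-0.09,0.99,0,0,0,10,0.6,-0.09,0.99,0,0,0,10,0.6,-0.09,0.99,0,0,0,10,0.6,-0.09,0.99,0,0,0,10,0.6,-0.09,0.99,0,0,0,10]'

```text
time: 30.35
tool_pos: [0.4447, -0.0537, 0.1023]
tcp_rot: [-1.905, -2.493, 0.002]
wrist_force: [-1.9, 1.2, -14.2]
width: 0.106
grip_force: 19.5
```

>>> move_arm --series '[0.6,-0.09,0.99,0,0,0,10,0.6,-0.09,0.99,0,0,0,10,0.6,0,0.3,0,0,0,2,0.6,0,0,0,0,0,0]'

```text
time: 30.85
tool_pos: [0.4634, -0.0512, 0.1018]
tcp_rot: [-2.335, -2.085, 0.012]
wrist_force: [-14.9, 4.1, -1.3]
width: 0.103
grip_force: 20.8
```

>>> move_arm --series '[0.6,0,-0.1,0,0,0,0,2.5,0,0,0,0,0,0,2.5,0,0,0,0,0,0,3,0,0,-4,0,0,0,3,0,0,-6,0,0,0]'

```text
time: 31.48
tool_pos: [0.4684, -0.0529, 0.2043]
tcp_rot: [2.343, 2.093, -0.0]
wrist_force: [1.5, 0.5, 0.5]
width: 0.353
grip_force: 0.0
```

>>> move_arm --series '[3,6,0,0,0,0,0,3,6,0,0,0,0,0,3,6,0,0,0,0,0,3,0,0,0,0,0,0]'

```text
time: 31.98
tool_pos: [0.4905, 0.1301, 0.2056]
tcp_rot: [2.335, 2.098, 0.009]
wrist_force: [-0.5, -1.2, 0.1]
width: 0.352
grip_force: 0.0
```

```bash
python3 - <<'E'
from h import *
go()
im=snap("top");s=snap("scene");boom(im)
for b in cents("top",im,(15,50,130),(38,255,255),8,(290,170,345,245)): print(b,"rail",rl(ray("top",b[0],.105)))
print("red",cents("top",im,(0,150,90),(6,255,255),2,(290,210,350,255)),cents("scene",s,(0,150,90),(6,255,255),2,(270,130,350,200)))
a=cv2.resize(im[160:260,280:360],None,fx=4,fy=4,interpolation=cv2.INTER_CUBIC)
b=cv2.resize(s[130:230,280:380],None,fx=4,fy=4,interpolation=cv2.INTER_CUBIC)
cv2.imwrite("pics/c10.png",np.hstack([a,b]))
E
```

```text
pos [0.4905 0.1301 0.2056] toolx deg 83.89 tilt [0.0058 0.0021] F [-0.5 -1.2  0.1] w 3.01 t 31.975
q [ 0.21 -0.03  2.    0.    1.17  0.32]
blue [313.3 232.3] [309, 227, 10, 11, 94] [ 0.437  -0.0775  0.07  ] 0.2137 arm deg 175.4
(array([317., 197.]), [314, 192, 7, 11, 47]) rail (np.float64(0.0472), np.float64(0.002))
(array([315.4, 213.3]), [313, 209, 6, 10, 47]) rail (np.float64(0.101), np.float64(0.0014))
red [(array([310.7, 224.5]), [303, 223, 18, 4, 33])] [(array([328.6, 177.8]), [325, 173, 6, 11, 26])]
```

View pics/c10.png

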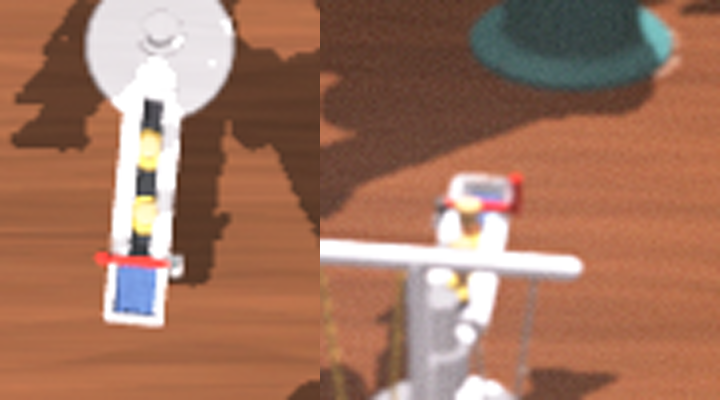

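Both holders are in the rail at x≈47 and 101 mm. The keeper lies straight across the slot (peg at crop (100,258)), and the arm is still seated. Handing in.

```bash
python3 -c "
from h import *
print(finish_job())"
```

```text
the job is handed in; nothing more can be done
None
```

I handed the job in: the arm held its swung-out position in its detent (judged from camera images, as the joint angle can't be read), both ring holders found stand in the rail at about 47 and 101 mm from the inner stop, and the keeper is shut to its stop; `finish_job()` returned no verdict.

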